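Clamp the screen and ink it

ROBOT

A 6-joint arm with a two-finger parallel gripper is mounted at the origin on the work surface. World frame = base frame: x ahead of the robot, y to its left, z up, the work surface at z = 0. Lengths are in mm, angles in degrees, forces in N, time in s.
With the tool pointing down it reaches from about 325 to 1000 mm from the base axis. Payload 5.1 kg.
Tool frame: the origin (TCP) lies on the centre line of the jaws, within the pads' length; the fingertips stand bot.tips_ahead ahead of it and the grasp point (between the pads) lies 5 mm behind it (bot.tips_ahead is the distance from the TCP to the fingertips, in mm); z points along the fingers, y is the line along which they close (so a half turn about z gives the same grasp; the last joint's range is limited). The gripper opens to 85 mm and grips with 20 to 120 N. Pads are 22 mm wide; open, the fingers measure 114 mm over their backs; the gripper's body (76 mm by 85 mm) begins 54 mm behind the grasp point. The pads swing forward as they close: fully open they stand 13 mm farther back than shut.
Start: joints at [-77.441, 7.093, 94.555, -0, 78.352, -4.733], TCP at [193.173, -620.62, 245.322] pointing down, gripper open.
Joint ranges: [-149.61, 149.61], [-58.7, 133.49], [1.44, 155.28], [-77.14, 257.14], [18.33, 153.61], [-166.67, 166.67]. Speed limits (degrees/s): [147.25, 147.25, 180, 180, 180, 180].

INTERFACE

Orientations are given as [roll, pitch, yaw] about the fixed x, y, z axes, in that order (R = Rz(yaw) Ry(pitch) Rx(roll)).
In Python, from station import get_state, snapshot, workorder, bot gives the robot as it stands. The module is installed in compiled form; this text tells all that it offers.
- The arm moves only by the tool apply_moves, never from a script. Its argument "moves" is one flat list of numbers, 5 for each row, row after row: the finger opening in mm, from 0 to 85.4, then the shift along the tool's x, y, z scaled (see below), then the turn about the tool's z scaled (see below). A call has 1 to 12 rows; each row is the pose to reach, as a shift and turn from the pose commanded when the call began, along the tool's axes at that moment; what a row does not reach only later rows make up. The controller multiplies each number of a shift by 80 cm and each number of a turn by 1.5 rad. A row lasts 1/8 s, in which the tool goes at most 62.5 mm and 10.7 degrees, less where a joint would pass 70% of its speed; a pose out of reach is approached as far as the arm can. A call with a number of a shift or a turn outside -1 to 1 is refused whole. A call with a gripper value outside its range is refused whole. The fingers move at their own pace and stop on an object; "squeeze" is the grip in N (left out, the last holds). Time passes only in rows, so rows that repeat a pose let the fingers close. It gives the time, the measured TCP pose, the force, the opening and the grip force at its end, in the units of the state.
- get_state(): the state, without advancing time (a new reading comes with each control period).
- snapshot(name): name is "scene" or "top" or "wrist"; returns a dict with "img" (480x640x3 uint8, red, green, blue), "K" (3x3 intrinsics, pixels), "xyz" and "rotation" of the camera in the world. Camera axes: x right, y up, looking along -z (the intrinsics and any distortion apply to the point x, -y, -z); pixel columns grow to the right and rows downward; lengths in mm; the calibration is good to about 2 mm. A picture is of the moment at which its call begins. There is no depth.
- workorder.job_done(): hands the job in; it is judged then, once.
The state is a dict: "time_s": time; "qpos": joint angles; "dq": joint speeds; "tau": joint torques, N m; "ee_pos": TCP position; "tool_rot": TCP orientation; "force": force on the tool from outside, world axes, zero at the start; "moment": the same for the moment, N m; "gripper_width": opening from 0.0 (shut) to 1.0 (fully open); "gripper_force": force on a finger pad.
Only numpy, scipy, OpenCV 4.12 (cv2) and the standard library are available. Lean on these libraries where they do the work, as an engineer would, in place of code of your own. Each camera call takes 0.05 s, during which the arm holds its last target. There are 200 camera calls.

TASK

Get the screen-printing station going: turn the clamp's crank clockwise to its stop so that the pad holds the screen frame down, then take the bent spatula from its rest and dip its blade into the wide tub, down into the tub's lower half. Then touch the blade's tip gently to the screen's mesh, and lay the spatula back on its rest as it was. Do not shift the tub or the screen, and leave the two narrower cups, the bottle and the tape roll alone.

Things in the scene. Friction and masses are not known exactly. Their poses are not given: they have to be found in the camera images.
- crank_axis (a point): point on the crank's upright turning axis, at mid height of its handle, 130 mm above the table. The clamp stands at the far edge of a grey board (250 x 190 x 15 mm, fixed, turned by up to 0.25 rad) that carries the screen; its arm is 90 mm high, and the crank turns above it.
- crank_handle (a point): middle of the crank's upright round black handle: 18 mm diameter, 45 mm tall, its foot 108 mm and its top 153 mm above the table; it stands 45 mm from the crank's axis, on a flat crank arm, and spins freely about itself.
- crank (a joint): crank angle in rad; grows as the crank turns clockwise seen from above, from 0 (pad 6 mm above the frame) to its stop at 4.2. The pad goes down 1.91 mm per rad, meets the frame at about 3.15 and presses with about 6 N at the stop; friction keeps the crank where it is left. At the stop the crank arm points outboard, away from the screen.
- pad: the clamp's sprung black rubber pad, 24 mm diameter, 6 mm thick, under the clamp arm and above the far bar of the screen frame; origin at the centre of its underside.
- screen: loose wooden screen frame, 200 x 160 mm outside, bars 26 mm wide and 25 mm tall, lying on the 15 mm board (top of its bars 40 mm above the table); origin at the centre of its underside, x along its 200 mm side towards the clamp, z up.
- mesh: the screen's green mesh, 148 x 108 mm, inside the frame, 11 mm above the frame's underside (26 mm above the table); it gives springily up to 6 mm (about 1.5 N per mm). Origin at the centre of its upper face, axes as the frame's.
- rest: fixed steel rest for the spatula: foot 140 x 70 mm, two posts 10 mm thick at 55 mm behind and 45 mm ahead of the origin along x, each with a notch open upwards, its floor 135 mm above the table, 24 to 38 mm wide; the prongs end 158 mm above the table (carry the blade round or above them). Origin at the table, x along the spatula it holds, z up.
- spatula: ink spatula bent at a right angle: wooden handle 150 x 18 x 22 mm along its x, and at its +x end a steel neck that goes straight down and ends in an upright blade 28 mm wide (along y), 4 mm thick. Origin at the centre of the handle's underside, z up. At the start it lies in the notches of the rest, origin above the rest's origin, blade hanging at the +x end. 130 g.
- spatula_grip (a point): centre of the spatula's handle, 11 mm above its origin; the place to grip it, between the two posts.
- blade_tip (a point): middle of the blade's lower edge: 90 mm ahead (+x) of the handle's centre and 111 mm below it.
- tub: the wide low open tub of white plastic, 90 mm across the mouth, 60 mm tall, tapering slightly to the foot, walls 3 mm, loose, on the table; origin at the centre of its underside.
- tall_cup: narrower tall white cup, 68 mm across, 90 mm tall, bystander; origin at the centre of its underside.
- small_cup: small white cup, 54 mm across, 60 mm tall, bystander; origin at the centre of its underside.
- bottle: clear capped bottle, 60 mm across, 150 mm tall, bystander; origin at the centre of its underside.
- tape: roll of amber tape, 100 mm across, 45 mm tall, lying flat, bystander; origin at the centre of its underside.
Not all that is in view belongs to the job. Leave any green look-alike of the tub alone.

How it is judged:
By the outcome, as a careful person would: the job done as asked, in the order asked, and still so for the second after the job is handed in, with the robot touching nothing.
It also fails if it takes over 72 s, if anything falls off the work surface, if the arm or the gripper's body presses on something with over 40 N, if the wrist force passes 120 N, or if a joint passes its speed limit or range.

## Working session

There is one attempt and no reset: what is moved stays moved. The work goes in short steps, Python scripts to look and compute and a tool call to move; the robot and the scene stay as the last step left them, time stands still between calls to the robot, and variables do not carry over. Pictures are saved under pics/ and viewed, at most 10 in all, crops included, and the job is handed in when it is done.

Besides the shell and the picture viewer there is one more tool, called after "Request:" by a JSON object that holds its "method" and its "body". apply_moves: Moves the arm, as the interface text tells. Shifts and turns lie within -1 to 1; 1 stands for 80 cm of shift or 1.5 rad of turn. Its arguments: {"type":"object","properties":{"moves":{"type":"array","items":{"type":"number"}},"squeeze":{"type":"number"}},"required":["moves"]}

```bash
mkdir -p pics; cat > h.py <<'E'
import numpy as np, cv2
from station import get_state, snapshot, workorder, bot
def ray(s,u,v):
    K=np.array(s["K"]); d=np.linalg.solve(K,[u,v,1.0]); d=np.array([d[0],-d[1],-d[2]])
    return np.array(s["xyz"]),np.array(s["rotation"])@d
def onz(s,u,v,z):
    o,d=ray(s,u,v); return o+d*(z-o[2])/d[2]
def proj(s,p):
    c=np.array(s["rotation"]).T@(np.array(p,float)-np.array(s["xyz"])); q=np.array(s["K"])@[c[0],-c[1],-c[2]]; return q[:2]/q[2]
def take(name,f):
    s=snapshot(name); cv2.imwrite(f"pics/{f}.png",s["img"][:,:,::-1]); np.save(f"pics/{f}.npy",s,allow_pickle=True); return s
def load(f): return np.load(f"pics/{f}.npy",allow_pickle=True).item()
E
python3 - <<'E'
from h import *
for n in ("top","scene"):
    s=take(n,n+"0"); print(n,s["K"],s["xyz"],s["rotation"],[k for k in s])
print(get_state(),bot.tips_ahead)
E
```

```text
top [[591.31075451   0.         312.95110481]
 [  0.         591.31075451 233.95333703]
 [  0.           0.           1.        ]] [ 372.76477248  -61.80530122 1339.67848845] [ 11.11869923   1.24719169 -90.27706759] ['img', 'K', 'xyz', 'rotation']
scene [[550.26938758   0.         322.37018061]
 [  0.         550.26938758 235.73494195]
 [  0.           0.           1.        ]] [1329.6419415  -246.56095806  823.29684118] [46.69898721  0.12776006 74.10817049] ['img', 'K', 'xyz', 'rotation']
{'time_s': 0.1, 'qpos': array([-7.74410714e+01,  7.13085318e+00,  9.46280491e+01, -1.17032753e-03,
        7.83512173e+01, -4.73685610e+00]), 'dq': array([-0.0581494 , -0.05631582, -0.18380399,  0.0060718 , -0.05809006,
        0.09168183]), 'tau': array([ 2.47012176e-04, -4.24932361e+01, -3.66653860e+01, -1.22871702e-04,
        3.93157054e-03, -5.27561824e-06]), 'ee_pos': array([ 193.05255717, -620.10832646,  244.14506994]), 'tool_rot': array([-1.79890162e+02, -7.95176857e-03,  1.72960144e+01]), 'force': array([-0.6695161 , -0.15592813,  0.20167381]), 'moment': array([-0.01205078,  0.03489475,  0.02682108]), 'gripper_force': 0.0, 'gripper_width': 1.0054683725506732} 14.0
```

View pics/top0.png

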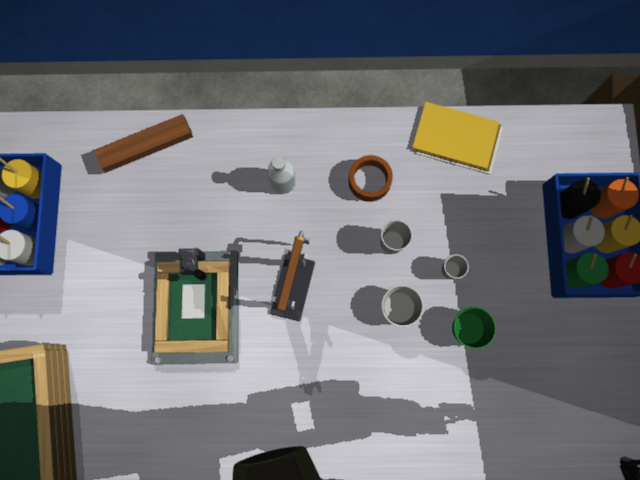

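View pics/scene0.png

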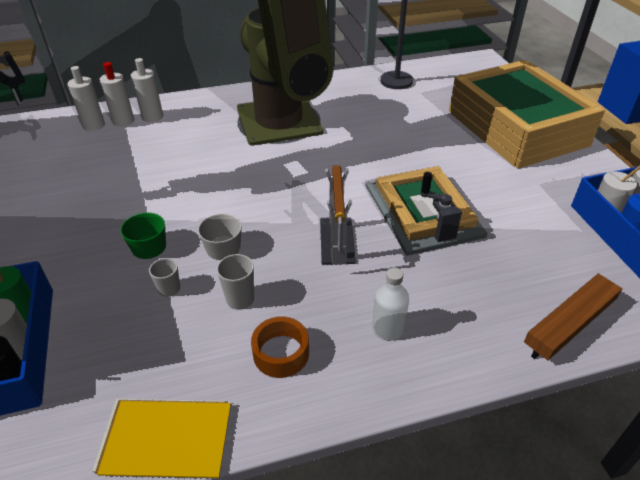

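The top view shows the board and screen around (193,307), the crank at (191,260) and the spatula on its rest at (292,280). Three white vessels could be the tub: (402,305), (396,236) and (456,266). The green look-alike is at (474,328). The one at (402,305) fits, being the widest and low, so I'll confirm it in a crop.

```bash
python3 - <<'E'
import re
t=open('h.py').read()
t=t.replace("def take(name,f):\n    s=snapshot(name);","def take(name,f):\n    s=snapshot(name); s['rotation']=Rot.from_euler('xyz',s['rotation'],degrees=True).as_matrix();").replace("import numpy as np, cv2","import numpy as np, cv2\nfrom scipy.spatial.transform import Rotation as Rot")
open('h.py','w').write(t)
from h import *
s=take("top","top1"); c=take("scene","scene1")
a=cv2.resize(s["img"][225:375,140:340],(800,600),interpolation=cv2.INTER_CUBIC)
cv2.imwrite("pics/c1.png",a[:,:,::-1])
b1=cv2.resize(c["img"][155:275,310:500],(760,480),interpolation=cv2.INTER_CUBIC)
cv2.imwrite("pics/c2.png",b1[:,:,::-1])
b2=cv2.resize(s["img"][210:360,340:510],(680,600),interpolation=cv2.INTER_CUBIC)
cv2.imwrite("pics/c3.png",b2[:,:,::-1])
for n,u,v,z in(("tub",402,305,60),("tall",396,236,90),("small",456,266,60),("board",193,307,15),("spat",292,280,157),("crank",191,253,150)): print(n,onz(s,u,v,z))
E
```

```text
tub [ 467.1720749  -225.74011802   60.        ]
tall [ 612.45115966 -214.04063993   90.        ]
small [ 550.70910197 -345.48177391   60.        ]
board [469.047957   235.24809163  15.        ]
spat [511.45123809   5.38761628 157.        ]
crank [569.28746338 212.87962326 150.        ]
```

View pics/c1.png

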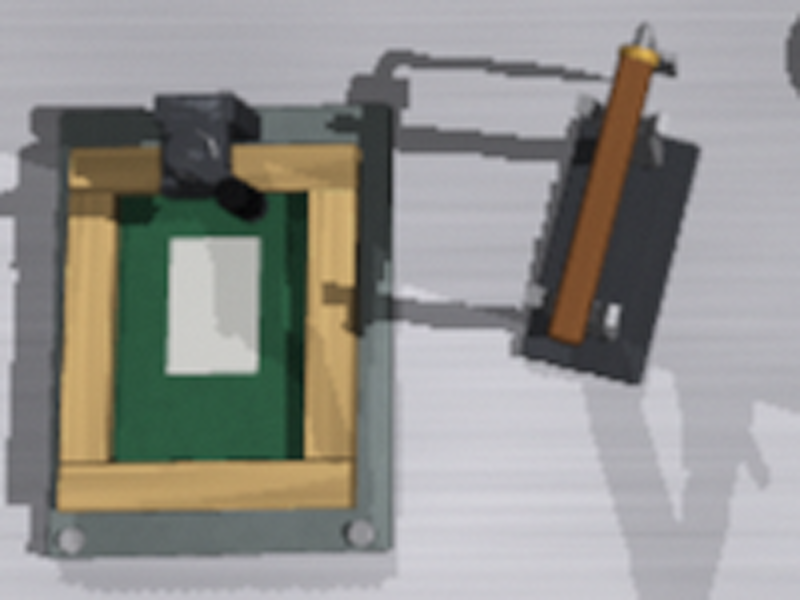

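View pics/c2.png

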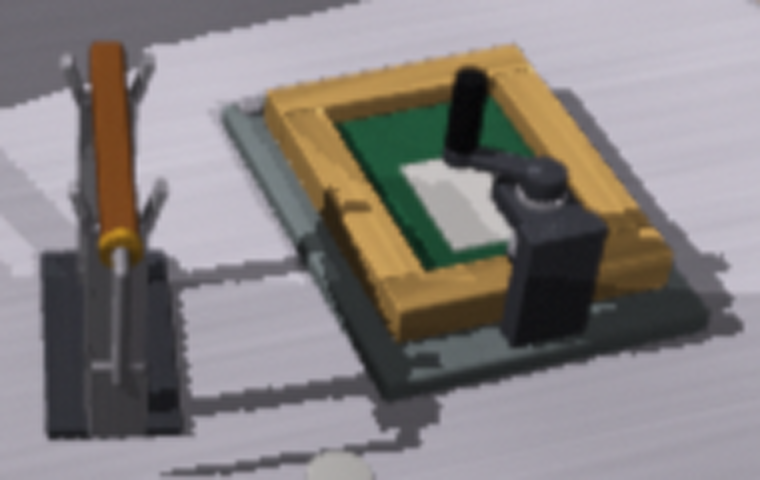

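View pics/c3.png

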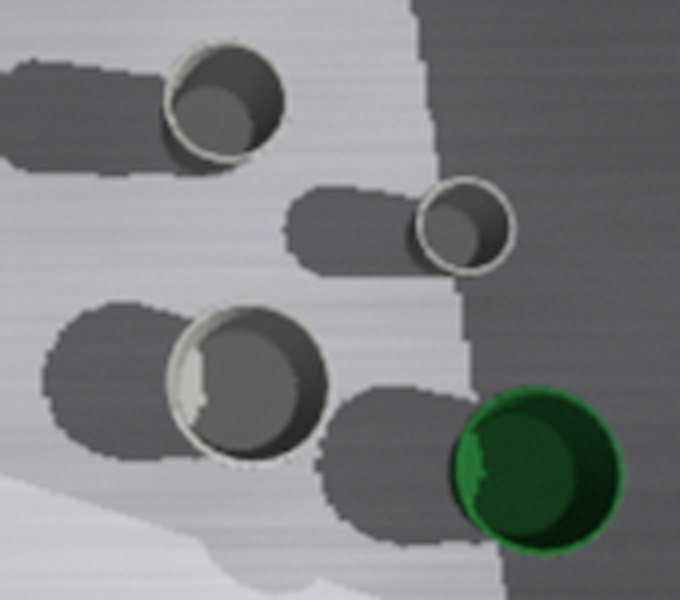

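The crop confirms it: the white vessel at about (402,306) has a rim roughly 88 mm across, so it is the tub. The crank handle's top is at about (197,272) in top and (428,174) in scene. Next I'll measure these.

```bash
cat >> h.py <<'E'
def tri(s1,p1,s2,p2):
    o1,d1=ray(s1,*p1);o2,d2=ray(s2,*p2);d1/=np.linalg.norm(d1);d2/=np.linalg.norm(d2)
    t=np.linalg.lstsq(np.c_[d1,-d2],o2-o1,rcond=None)[0]; a=o1+t[0]*d1;b=o2+t[1]*d2
    return (a+b)/2,np.linalg.norm(a-b)
E
python3 - <<'E'
from h import *
s=load("top1");c=load("scene1")
print("handle top tri",tri(s,(197.3,272),c,(428,173.8)))
def blob(img,lo,hi,box):
    h=cv2.cvtColor(img,cv2.COLOR_RGB2HSV); m=cv2.inRange(h,np.array(lo),np.array(hi)); k=np.zeros_like(m); x0,x1,y0,y1=box;k[y0:y1,x0:x1]=m[y0:y1,x0:x1]
    cs,_=cv2.findContours(k,cv2.RETR_EXTERNAL,cv2.CHAIN_APPROX_NONE); return max(cs,key=cv2.contourArea),k
# spatula wood
q,_=blob(s["img"],(5,120,50),(18,255,255),(260,320,225,320)); r=cv2.minAreaRect(q);B=cv2.boxPoints(r);print("spat",r)
W=np.array([onz(s,*b,157) for b in B]); print(W.round(1)); print("edges",np.linalg.norm(W-np.roll(W,-1,0),axis=1),"centre",W.mean(0))
# tub rim
for z,box in((60,(375,430,280,335)),):
    g=s["img"][box[2]:box[3],box[0]:box[1]]
# mesh green outer and board
q,_=blob(s["img"],(60,80,20),(90,255,120),(150,240,255,360)); print("mesh",cv2.minAreaRect(q))
q,k=blob(s["img"],(12,60,60),(26,200,255),(150,240,255,360)); r=cv2.minAreaRect(q);B=cv2.boxPoints(r);W=np.array([onz(s,*b,40) for b in B]);print("frame",W.round(1),np.linalg.norm(W-np.roll(W,-1,0),axis=1),W.mean(0))
# green-check: handle black in both images
for n,im,box in(("top",s["img"],(175,215,245,285)),("scene",c["img"],(410,470,165,245))):
    x0,x1,y0,y1=box; g=im[y0:y1,x0:x1].max(2); print(n); print("\n".join(" ".join(f"{v:3d}" for v in row) for row in g[:45:1, :]) if n=="top" else "")
E
```

```text
handle top tri (array([529.97889637, 199.10410538, 153.96387223]), np.float64(2.76220592956688))
spat ((289.6933288574219, 274.4434814453125), (9.074872970581055, 73.70455169677734), 14.676392555236816)
[[ 4.538e+02  3.720e+01  1.570e+02]
 [ 5.981e+02  2.000e-01  1.570e+02]
 [ 5.931e+02 -1.770e+01  1.570e+02]
 [ 4.492e+02  1.970e+01  1.570e+02]]
edges [148.92383444  18.5561227  148.75836626  18.13763195] centre [523.53567191   9.85249494 157.        ]
mesh ((192.3474884033203, 306.4974060058594), (46.400115966796875, 65.78714752197266), 0.9710219502449036)
frame [[370.7 311.6  40. ]
 [572.7 317.8  40. ]
 [568.6 150.2  40. ]
 [367.3 149.   40. ]] [202.14030592 167.62380919 201.30225061 162.64439855] [469.82041212 232.15293732  40.        ]
top
178 179 180 178 179 179 178 179 179 177 179 178 177 177 178 178 178 177 177 177 178 177 178 178 178 178 177 176 176 178 177 177 177 177 178 177 177 177 177 178
176 176 174 176 175 175 175 176 174 176 174 175 175 174 174 174 175 174 175 173 174 174 174 174 175 174 174 173 175 174 175 175 175 176 175 176 176 177 175 178
174 175 174 174 174 175 174
[... 5358 characters left out ...]
52  44  50  62  71  74  77  77  77  75  60  47  47  44
 75  70  81  90  90  89  91  91  91  89  91  91  93  93  92  87  83  78  78  77  77  77  76  78  78  77  73  69  70  74  78  77  79  79  78  76  57  44  50  49
 90  89  88  91  90  91  93  91  92  90  91  92  93  90  91  91  83  78  75  78  79  78  77  79  77  78  76  76  76  77  78  78  79  77  77  78  57  44  50  50
 89  88  89  89  90  90  90  91  91  92  92  93  93  92  91  91  86  79  78  79  79  78  77  78  79  77  76  78  78  77  78  76  78  77  76  78  58  41  45  49
 90  89  89  87  88  89  90 112 137 145 146 146 147 146 145 147 156 154 144 144 144 145 144 143 144 144 144 143 144 126  90  76  75  77  77  76  58  39  45  50
scene
```

```bash
python3 - <<'E'
from h import *
s=load("top1");c=load("scene1")
print("handle",onz(s,197.8,273.3,153))
print("hub tri",tri(s,(188.3,263),c,(446.2,200)), onz(s,188.3,263,115), onz(c,446.2,200,112),onz(c,428,174.5,153))
# board corners (crop c1 /4)
P=[(52,108),(392,108),(390,550),(28,555)]
W=np.array([onz(s,140+u/4,225+v/4,15) for u,v in P]);print("board",W.round(1),W.mean(0))
P=[(68,150),(359,147),(355,511),(57,509)]
W=np.array([onz(s,140+u/4,225+v/4,40) for u,v in P]);print("frame",W.round(1),W.mean(0))
P=[(113,190),(307,190),(307,461),(113,461)]
W=np.array([onz(s,140+u/4,225+v/4,40) for u,v in P]);print("frame inner",W.round(1),W.mean(0))
# tub rim fit
box=(375,430,280,335); x0,x1,y0,y1=box
g=cv2.cvtColor(s["img"],cv2.COLOR_RGB2GRAY)[y0:y1,x0:x1]
W=[onz(s,340+u/4,210+v/4,60) for u,v in((167,386),(329,386),(247,305),(247,467))];print("tub",np.round(W,1),np.mean(W,0))
W=[onz(c,u,v,60) for u,v in((199,233),(243,233))];print("tub scene",np.round(W,1))
for ww in((523.5,9.9,157),(600,-10,157),(450,29,157)): print(proj(c,ww))
q=cv2.cvtColor(c["img"],cv2.COLOR_RGB2HSV);m=cv2.inRange(q,np.array((5,120,50)),np.array((18,255,255)));m[:,:320]=0;m[:,360:]=0;m[:150]=0;m[225:]=0
ys,xs=np.nonzero(m);print(ys.min(),ys.max(),xs[ys==ys.min()].mean(),xs[ys==ys.max()].mean())
E
```

```text
handle [526.97062917 196.86638714 153.        ]
hub tri (array([557.39478448, 232.92248584,  99.32999109]), np.float64(6.8577637455610105)) [553.8349623  225.91269708 115.        ] [571.06122257 228.18227329 112.        ] [531.01069373 200.28910816 153.        ]
board [[594.6 331.3  15. ]
 [593.  136.6  15. ]
 [347.1 132.9  15. ]
 [345.3 332.7  15. ]] [470.01597363 233.39638875  15.        ]
frame [[566.6 313.8  40. ]
 [567.  150.9  40. ]
 [368.3 148.6  40. ]
 [370.1 310.7  40. ]] [468.00755868 230.98802479  40.        ]
frame inner [[543.9 287.6  40. ]
 [543.1 179.3  40. ]
 [395.  175.4  40. ]
 [395.6 281.3  40. ]] [469.42351809 230.86905953  40.        ]
tub [[ 464.2 -182.3   60. ]
 [ 463.7 -268.9   60. ]
 [ 507.5 -226.6   60. ]
 [ 421.  -223.6   60. ]] [ 464.10966018 -225.35294403   60.        ]
tub scene [[ 473.1 -265.5   60. ]
 [ 497.8 -179.4   60. ]]
[336.4338453 186.959176 ]
[338.21130689 213.58240554]
[334.88773117 163.93989174]
166 220 336.0 336.0
```

Request:
{"method": "apply_moves", "body": {"moves": [85, 0.25, -0.3, -0.019, 0, 85, 0.7045, -0.853, -0.019, 0, 85, 0.7045, -0.853, -0.019, 0, 85, 0.7045, -0.853, -0.019, 0, 85, 0.7045, -0.853, -0.019, 0, 85, 0.7045, -0.853, -0.019, 0, 85, 0.7045, -0.853, -0.019, 0, 85, 0.7045, -0.853, -0.019, 0, 85, 0.7045, -0.853, -0.019, 0, 85, 0.7045, -0.853, -0.019, 0, 85, 0.7045, -0.853, -0.019, 0, 85, 0.7045, -0.853, -0.019, 0]}}

```text
time_s: 1.7
ee_pos: [477.6, 75.5, 258.7]
tool_rot: [180.0, -0.0, 17.3]
force: [1.1, -0.7, 0.6]
gripper_width: 0.992
gripper_force: 0.0
```

```bash
python3 - <<'E'
from h import *
s=take("wrist","w0"); print(s["xyz"],s["rotation"]); 
st=get_state();print(st["ee_pos"],st["tool_rot"])
for p in((528,198,153),(550,237,110),(523.5,9.9,157)): print(proj(s,p))
E
```

```text
[553.34570156  99.98048235 387.27796875] [[ 2.97681895e-01  9.07209317e-01  2.97248625e-01]
 [-9.54665105e-01  2.82831337e-01  9.28491876e-02]
 [ 1.62421845e-04 -3.11412412e-01  9.50274846e-01]]
[479.01955831  81.34555717 258.70590601] [-179.74766468   -0.19011921   17.62247986]
[159.44349551 113.50094255]
[136.34369727  66.87260964]
[433.47339102 207.95480923]
```

Request:
{"method": "apply_moves", "body": {"moves": [50, 0.1064, -0.1276, 0, 0, 50, 0.1064, -0.1276, 0, 0, 50, 0.1064, -0.1276, 0, 0, 50, 0.1064, -0.1276, 0, 0]}}

```text
time_s: 2.25
ee_pos: [528.0, 196.2, 258.0]
tool_rot: [180.0, 0.1, 17.3]
force: [0.5, -0.6, 0.8]
gripper_width: 0.589
gripper_force: 0.0
```

```bash
python3 - <<'E'
from h import *
s=take("wrist","w1"); st=get_state();print(st["ee_pos"],st["tool_rot"])
for p in((528,198,153),(550,237,110)): print(proj(s,p))
a=load("w0")["img"]; cv2.imwrite("pics/ww.png",cv2.resize(np.hstack([a,s["img"]]),(800,300))[:,:,::-1])
E
```

```text
[527.89485516 195.42812537 258.20578353] [1.79976644e+02 5.29110936e-02 1.72805273e+01]
[318.04139491 239.33441147]
[279.50936288 182.92514148]
```

View pics/ww.png

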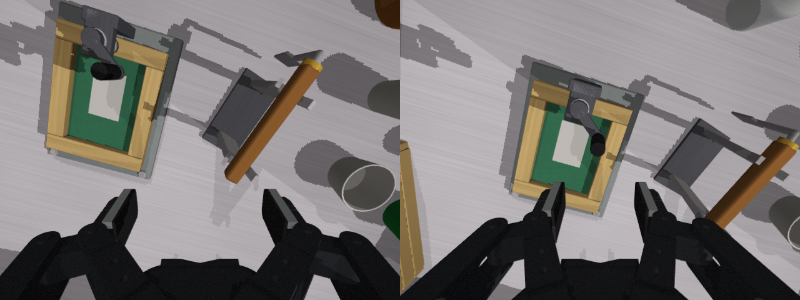

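The right wrist view shows the crank handle at about (317,233) of the full image, where it was predicted, and the hub at about (293,171).

```bash
python3 - <<'E'
from h import *
s=load("w1");t=load("top1");c=load("scene1")
g=s["img"].max(2);m=(g<32).astype(np.uint8);m[300:]=0;m[:200]=0;m[:,:280]=0;m[:,350:]=0
n,l,st,ce=cv2.connectedComponentsWithStats(m);i=1+np.argmax(st[1:,4]);print(st[i],ce[i])
ys,xs=np.nonzero(l==i)
for y in range(ys.min(),ys.max()+1,2): print(y,xs[ys==y].min(),xs[ys==y].max(),end=" | ")
print()
for z in (112,120): print("hub",z,onz(s,293,171,z))
w=load("w0")
print(tri(w,(103*1.6,33*1.6),s,(293,171)))
g=s["img"][150:200,265:325].max(2); print(g[::2,::2])
E
```

```text
[304 213  24  37 663] [315.5505279  230.77375566]
213 314 319 | 215 310 322 | 217 308 325 | 219 307 326 | 221 307 326 | 223 306 327 | 225 306 327 | 227 306 327 | 229 305 327 | 231 305 326 | 233 305 327 | 235 305 327 | 237 304 325 | 239 304 324 | 241 305 326 | 243 306 325 | 245 307 324 | 247 310 322 | 249 314 319 | 
hub 112 [562.50919407 229.3129356  112.        ]
hub 120 [563.71703102 229.06341959 120.        ]
(array([562.77088787, 228.36916849,  92.1630449 ]), np.float64(7.144771211014039))
[[119 123 124  92  65  84  83  82  81  82  82  80  81  82  86  88  92 102
   94  84  97  95  93  81  85  85  85  84  89 121]
 [120 119 120  54  70  83  80  82  83  80  80  81  81  82  79  82  85  83
   97  84 110 103  86  85  86  85  83  83 121 122]
 [123 122 118  47  53  78  77  83  82  78  81  82  82  81  80  82  84  83
   80  84  88  90  91  97  84  83  83  89 121 121]
 [124 123 118  51  53  53  53  56  77  74  53  76  78  81  81  84  85  79
   81  87  86  84  83  83  77  83  82  74  80 116]
 [125 121  91  46  54  52  52  51  56  74 120 133 112  84  84  85  83  80
   81  86  85  83  81  82  6
[... 1823 characters left out ...]
 82  80  81  79  81  83
   81  80  65  93  93  93  94  90  91  91  86 141]
 [ 51  49  52  53  47  42  43  40  40  51  67  76  82  81  78  80  81  82
   81  82  70  91  92  93  92  92  93  91  91  92]
 [ 50  41  45  50  46  40  41  46  40  40  40  55  84  83  80  81  80  82
   82  81  80  57  92  92  94  92  92  93  92  88]
 [187 142 110  74  48  42  39  42  42  41  44  41  66  83  80  80  82  81
   82  82  81  80  69  94  93  92  91  91  91  82]
 [190 190 190 190 167 140  91  47  39  41  42  41  39  73  82  81  81  79
   83  83  82  82  68  89  93  93  94  91  92  54]
 [190 189 189 189 189 190 189 171 127  95  69  46  40  53  81  81  79  82
   81  82  82  82  82  57  92  93  91  92  89  56]]
```

```bash
python3 - <<'E'
from h import *
s=load("w1")
print("nadir",proj(s,(s["xyz"][0],s["xyz"][1],0)),s["xyz"])
for p in((316,237),(316.5,225)): print(onz(s,*p,153),onz(s,*p,108))
for h in ((287,175),(288,174)): print("hub",onz(s,*h,108),onz(s,*h,116))
for z in (153,108): print(proj(s,(528,198,z)))
E
```

```text
nadir [319.35230724 120.98052075] [603.93813023 220.75450969 386.40085196]
[529.22820409 199.88662435 153.        ] [514.82402926 195.86326783 108.        ]
[537.73832923 202.15298069 153.        ] [524.97491804 198.56658074 108.        ]
hub [557.46145098 233.11180765 108.        ] [558.79698365 232.75671396 116.        ]
hub [558.45725648 232.56892332 108.        ] [559.76417414 232.22942972 116.        ]
[318.04139491 239.33441147]
[318.23508689 221.84720148]
```

Request:
{"method": "apply_moves", "body": {"moves": [50, 0.0025, -0.0035, 0.05, 0, 50, 0.0025, -0.0035, 0.1, 0, 50, 0.0025, -0.0035, 0.135, 0, 50, 0.0025, -0.0035, 0.155, 0, 50, 0.0025, -0.0035, 0.155, 0, 10, 0.0025, -0.0035, 0.155, 0, 10, 0.0025, -0.0035, 0.155, 0, 10, 0.0025, -0.0035, 0.155, 0, 10, 0.0025, -0.0035, 0.155, 0, 10, 0.0025, -0.0035, 0.155, 0], "squeeze": 30}}

```text
time_s: 3.55
ee_pos: [530.3, 199.5, 136.4]
tool_rot: [180.0, -0.2, 17.3]
force: [-0.4, -1.7, 5.7]
gripper_width: 0.203
gripper_force: 29.5
```

```bash
python3 - <<'E'
from h import *
st=get_state();print(st)
# circular moves table: from handle angle a0, clockwise
R=45;ax=np.array([558,233.5]);h=st["ee_pos"][:2];a0=np.arctan2(*(h-ax)[::-1]);print(np.degrees(a0),np.linalg.norm(h-ax))
y=np.radians(17.3);X=np.array([np.cos(y),np.sin(y)]);Y=np.array([np.sin(y),-np.cos(y)])
for d in np.arange(0,4.4,.15):
    p=ax+R*np.array([np.cos(a0-d),np.sin(a0-d)])-h; print(round(d,2),(p@X/800).round(4),(p@Y/800).round(4))
E
```

```text
{'time_s': 3.55, 'qpos': array([ 1.51984380e+01,  1.90611775e+00,  1.10980215e+02, -3.28891931e-02,
        6.69608286e+01,  8.79065453e+01]), 'dq': array([ 0.03484119,  0.00222548, -0.01677862,  0.06789342,  0.10657165,
       -0.04132083]), 'tau': array([ 7.74787255e-01, -3.21504736e+01, -3.11433470e+01,  3.40860849e-01,
       -2.75010969e-01,  3.40096507e-03]), 'ee_pos': array([530.34580034, 199.47577931, 136.35127452]), 'tool_rot': array([ 1.79964137e+02, -1.51625883e-01,  1.73047714e+01]), 'force': array([-0.371555  , -1.66037877,  5.74175027]), 'moment': array([-0.23850922,  0.07938356,  0.01367331]), 'gripper_force': 29.521833658218384, 'gripper_width': 0.20254921205416054}
-129.10351448078808 43.84520900408077
0.0 -0.0012 0.0008
0.15 -0.0053 -0.0066
0.3 -0.0083 -0.0144
0.45 -0.0101 -0.0227
0.6 -0.0106 -0.0311
0.75 -0.0098 -0.0395
0.9 -0.0079 -0.0477
1.05 -0.0047 -0.0555
1.2 -0.0003 -0.0627
1.35 0.005 -0.0692
1.5 0.0113 -0.0749
1.65 0.0183 -0.0795
1.8 0.026 -0.083
1.95 0.0341 -0.0854
2.1 0.0424 -0.0865
2.25 0.0509 -0.0863
2.4 0.0592 -0.0849
2.55 0.0672 -0.0823
2.7 0.0747 -0.0785
2.85 0.0816 -0.0736
3.0 0.0876 -0.0678
3.15 0.0928 -0.0611
3.3 0.0968 -0.0537
3.45 0.0997 -0.0458
3.6 0.1014 -0.0375
3.75 0.1019 -0.0291
3.9 0.1011 -0.0207
4.05 0.099 -0.0125
4.2 0.0958 -0.0047
4.35 0.0914 0.0024
```

Request:
{"method": "apply_moves", "body": {"moves": [10, -0.0053, -0.0066, 0, 0, 10, -0.0083, -0.0144, 0, 0, 10, -0.0101, -0.0227, 0, 0, 10, -0.0106, -0.0311, 0, 0, 10, -0.0098, -0.0395, 0, 0, 10, -0.0079, -0.0477, 0, 0]}}

```text
time_s: 4.3
ee_pos: [513.6, 234.4, 136.2]
tool_rot: [179.9, -0.3, 17.3]
force: [6.9, -2.3, 5.7]
gripper_width: 0.197
gripper_force: 29.6
```

```bash
python3 - <<'E'
from h import *
st=get_state();print(st["force"],st["ee_pos"],st["tool_rot"],st["gripper_width"])
s=take("wrist","w2")
E
```

```text
[ 6.90903598 -2.33028596  5.70421255] [513.60207517 234.38024823 136.22478624] [179.90918179  -0.29145784  17.32967905] 0.1971055106545839
```

```bash
cat > tab.py <<'E'
from h import *
import sys
def tab(c,ax,d0,d1,n,R=45,off=17.3):
    c=np.array(c);ax=np.array(ax);a0=np.arctan2(*(c-ax)[::-1])
    y=np.radians(off);X=np.array([np.cos(y),np.sin(y)]);Y=np.array([np.sin(y),-np.cos(y)])
    print("a0",np.degrees(a0))
    for d in np.linspace(d0,d1,n):
        p=ax+R*np.array([np.cos(a0-d),np.sin(a0-d)]); q=p-c; print(round(d,2),(q@X/800).round(4),(q@Y/800).round(4),p.round(1))
E
python3 -c "
from tab import *
tab((512.9,234),(559.2,234),.15,1.8,12)"
```

```text
a0 180.0
0.15 0.0047 -0.0074 [514.7 240.7]
0.3 0.0089 -0.0146 [516.2 247.3]
0.45 0.0142 -0.0212 [518.7 253.6]
0.6 0.0204 -0.0269 [522.1 259.4]
0.75 0.0274 -0.0316 [526.3 264.7]
0.9 0.035 -0.0353 [531.2 269.2]
1.05 0.043 -0.0377 [536.8 273. ]
1.2 0.0514 -0.0389 [542.9 275.9]
1.35 0.0598 -0.0389 [549.3 277.9]
1.5 0.0681 -0.0375 [556.  278.9]
1.65 0.0762 -0.035 [562.8 278.9]
1.8 0.0837 -0.0313 [569.4 277.8]
```

Request:
{"method": "apply_moves", "body": {"moves": [10, 0.0047, -0.0074, 0, 0, 10, 0.0089, -0.0146, 0, 0, 10, 0.0142, -0.0212, 0, 0, 10, 0.0204, -0.0269, 0, 0, 10, 0.0274, -0.0316, 0, 0, 10, 0.035, -0.0353, 0, 0, 10, 0.043, -0.0377, 0, 0, 10, 0.0514, -0.0389, 0, 0, 10, 0.0598, -0.0389, 0, 0, 10, 0.0681, -0.0375, 0, 0]}}

```text
time_s: 5.6
ee_pos: [554.9, 279.2, 136.2]
tool_rot: [180.0, 0.0, 17.3]
force: [-2.3, -2.0, 10.0]
gripper_width: 0.199
gripper_force: 30.1
```

```bash
python3 - <<'E'
from h import *
st=get_state();print(st["force"],st["ee_pos"],st["tool_rot"],st["gripper_width"])
from tab import *
tab((556.,278.9),(559.2,234),.15,1.8,12)
tab((556.,278.9),(559.2,233),.15,1.8,12)
E
```

```text
[-2.28835077 -2.04638724 10.0157419 ] [554.94730087 279.19367023 136.18801825] [1.79981296e+02 1.45661034e-02 1.73328539e+01] 0.1985924872998545
a0 94.07654812232464
0.15 0.008 0.0026 [562.7 278.9]
0.3 0.0156 0.0063 [569.4 277.8]
0.45 0.0225 0.0111 [575.8 275.8]
0.6 0.0287 0.0168 [581.9 272.9]
0.75 0.0339 0.0235 [587.5 269. ]
0.9 0.038 0.0308 [592.4 264.4]
1.05 0.041 0.0387 [596.5 259.1]
1.2 0.0428 0.0469 [599.9 253.2]
1.35 0.0434 0.0553 [602.3 247. ]
1.5 0.0427 0.0637 [603.7 240.4]
1.65 0.0407 0.0719 [604.2 233.6]
1.8 0.0375 0.0797 [603.6 226.9]
a0 93.98802418704656
0.15 0.0077 0.0038 [562.8 277.9]
0.3 0.0153 0.0075 [569.5 276.8]
0.45 0.0222 0.0123 [575.9 274.8]
0.6 0.0284 0.0181 [582.  271.8]
0.75 0.0335 0.0247 [587.5 268. ]
0.9 0.0377 0.0321 [592.4 263.4]
1.05 0.0407 0.04 [596.6 258.1]
1.2 0.0425 0.0482 [599.9 252.2]
1.35 0.043 0.0566 [602.3 245.9]
1.5 0.0423 0.065 [603.8 239.3]
1.65 0.0403 0.0732 [604.2 232.6]
1.8 0.0371 0.081 [603.6 225.8]
```

Request:
{"method": "apply_moves", "body": {"moves": [10, 0.008, 0.003, -0.001, 0, 10, 0.0155, 0.0068, -0.001, 0, 10, 0.0224, 0.0116, -0.001, 0, 10, 0.0286, 0.0174, -0.001, 0, 10, 0.0338, 0.024, -0.001, 0, 10, 0.0379, 0.0313, -0.001, 0, 10, 0.0409, 0.0392, -0.001, 0, 10, 0.0427, 0.0475, -0.001, 0, 10, 0.0432, 0.056, -0.001, 0, 10, 0.0425, 0.0643, -0.001, 0]}}

```text
time_s: 6.85
ee_pos: [603.4, 240.8, 136.4]
tool_rot: [-179.9, -0.2, 17.3]
force: [3.0, 2.9, 5.4]
gripper_width: 0.196
gripper_force: 29.6
```

```bash
python3 - <<'E'
from h import *
st=get_state();print(st["force"],st["ee_pos"],st["tool_rot"],st["gripper_width"])
from tab import *
p=(603.7,239.8);tab(p,(559.2,233.7),.075,.675,9)
E
```

```text
[2.97972202 2.86366512 5.42345307] [603.41437333 240.76477139 136.35887925] [-1.79934275e+02 -1.60204841e-01  1.73177880e+01] 0.19602800343935556
a0 7.805381639675562
0.08 -0.0007 0.0041 [604.1 236.5]
0.15 -0.0019 0.0082 [604.2 233.1]
0.23 -0.0034 0.0122 [604.  229.7]
0.3 -0.0051 0.016 [603.6 226.4]
0.38 -0.0072 0.0197 [602.9 223.1]
0.45 -0.0095 0.0232 [602.  219.8]
0.52 -0.012 0.0266 [600.8 216.6]
0.6 -0.0148 0.0297 [599.4 213.6]
0.68 -0.0179 0.0327 [597.8 210.6]
```

Request:
{"method": "apply_moves", "body": {"moves": [10, -0.0007, 0.004, 0, 0, 10, -0.0019, 0.0082, 0, 0, 10, -0.0026, 0.01, 0, 0, 10, -0.0026, 0.01, 0, 0]}}

```text
time_s: 7.35
ee_pos: [603.9, 234.5, 136.5]
tool_rot: [-179.7, -0.3, 17.3]
force: [3.4, 9.5, 4.0]
gripper_width: 0.202
gripper_force: 29.6
```

Request:
{"method": "apply_moves", "body": {"moves": [10, -0.0005, 0.0025, 0, 0, 10, -0.0005, 0.005, 0, 0, 10, -0.0005, 0.005, 0, 0]}}

```text
time_s: 7.72
ee_pos: [603.9, 233.8, 136.5]
tool_rot: [-179.4, -0.3, 17.3]
force: [2.0, 18.8, 2.6]
gripper_width: 0.199
gripper_force: 29.9
```

```bash
python3 - <<'E'
from h import *
st=get_state();print(st["force"],st["ee_pos"],st["tool_rot"],st["gripper_width"])
E
```

```text
[ 2.01862477 18.78484579  2.63937725] [603.94530667 233.83756545 136.48708382] [-179.35954125   -0.34371896   17.28561996] 0.19885184985441526
```

Request:
{"method": "apply_moves", "body": {"moves": [10, 0, -0.0055, 0, 0, 45, 0, -0.0055, 0, 0, 45, 0, -0.0055, 0, 0, 45, 0, -0.0055, 0, 0, 45, 0, -0.0055, -0.06, 0, 45, 0, -0.0055, -0.12, 0, 85, -0.02, 0.02, -0.155, 0.1, 85, -0.1769, 0.23, -0.155, 0.369, 85, -0.1769, 0.23, -0.155, 0.369, 85, -0.1769, 0.23, -0.155, 0.369, 85, -0.1769, 0.23, -0.155, 0.369, 85, -0.1769, 0.23, -0.155, 0.369]}}

```text
time_s: 9.22
ee_pos: [522.8, 8.3, 259.0]
tool_rot: [180.0, 0.0, -14.6]
force: [0.2, 0.5, 0.0]
gripper_width: 0.997
gripper_force: 0.0
```

```bash
python3 - <<'E'
from h import *
t=take("top","top2");s=take("wrist","w3"); st=get_state();print(st["ee_pos"],st["tool_rot"],st["force"])
h=cv2.cvtColor(s["img"],cv2.COLOR_RGB2HSV);m=cv2.inRange(h,np.array((5,120,50)),np.array((18,255,255)))
cs,_=cv2.findContours(m,0,1);q=max(cs,key=cv2.contourArea);r=cv2.minAreaRect(q);print(r)
W=np.array([onz(s,*b,157) for b in cv2.boxPoints(r)]);print(W.round(1),np.linalg.norm(W-np.roll(W,-1,0),axis=1),W.mean(0))
a=cv2.resize(s["img"],(400,300));b=cv2.resize(t["img"][245:320,140:240],(400,300),interpolation=cv2.INTER_CUBIC);cv2.imwrite("pics/c4.png",np.hstack([a,b])[:,:,::-1])
E
```

```text
[523.44903603   9.89156702 259.11663632] [-1.79980996e+02  2.79305235e-02 -1.44543865e+01] [-0.55842523 -0.39457961 -0.14467997]
((316.5, 230.5), (199.0, 27.0), 90.0)
[[597.1   1.3 157. ]
 [592.8 -15.2 157. ]
 [451.9  19.9 157. ]
 [457.1  39.8 157. ]] [ 17.05988046 145.20302671  20.56909809 145.21983422] [524.72799147  11.42191185 157.        ]
```

View pics/c4.png

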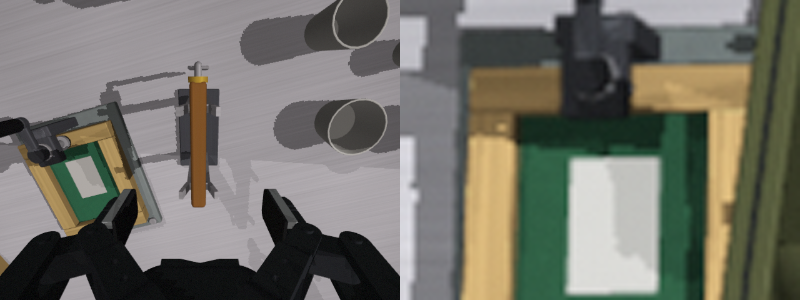

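The spatula is centred under the gripper and the crank arm points outboard. Next I'll grip the spatula.

Request:
{"method": "apply_moves", "body": {"moves": [85, 0.001, 0, 0.06, 0, 85, 0.001, 0, 0.11, 0, 85, 0.001, 0, 0.135, 0, 85, 0.001, 0, 0.145, 0, 85, 0.001, 0, 0.145, 0, 10, 0.001, 0, 0.145, 0, 10, 0.001, 0, 0.145, 0, 10, 0.001, 0, 0.145, 0, 10, 0.001, 0, 0.145, 0, 10, 0.001, 0, 0.145, 0, 10, 0.001, 0, 0.145, 0, 10, 0.001, 0, 0.145, 0], "squeeze": 60}}

```text
time_s: 10.82
ee_pos: [524.7, 9.6, 144.0]
tool_rot: [-180.0, -0.1, -14.4]
force: [-0.8, 0.2, 5.0]
gripper_width: 0.203
gripper_force: 59.7
```

```bash
python3 - <<'E'
from h import *
st=get_state();print(st["ee_pos"],st["tool_rot"],st["force"],st["gripper_width"])
E
```

```text
[524.70093416   9.56778593 143.9656212 ] [-1.79988678e+02 -5.40607288e-02 -1.44249705e+01] [-0.76542896  0.18596512  5.01343674] 0.20335892230196154
```

Request:
{"method": "apply_moves", "body": {"moves": [10, 0, 0, -0.01, 0, 10, 0, 0, -0.03, 0, 10, 0, 0, -0.06, 0, 10, 0, 0, -0.1, 0, 10, 0, 0, -0.14, 0, 10, 0, 0, -0.16, 0, 10, 0, 0, -0.16, 0, 10, 0, 0, -0.16, 0]}}

```text
time_s: 11.82
ee_pos: [523.6, 9.7, 269.7]
tool_rot: [180.0, 0.1, -14.4]
force: [-0.2, -0.4, -1.8]
gripper_width: 0.197
gripper_force: 59.1
```

```bash
python3 - <<'E'
from h import *
st=get_state();print(st["ee_pos"],st["tool_rot"],st["force"],st["gripper_width"])
p=st["ee_pos"];tip=p+[90*np.cos(np.radians(-14.4)),90*np.sin(np.radians(-14.4)),-109]
t=take("top","top3");c=take("scene","scene3");print("pred tip",tip,proj(t,tip),proj(c,tip))
u,v=map(int,proj(c,tip));a=cv2.resize(c["img"][v-80:v+70,u-100:u+100],(800,600),interpolation=cv2.INTER_CUBIC);print(u-100,v-80)
cv2.imwrite("pics/c5.png",a[:,:,::-1])
E
```

```text
[523.59416396   9.65534777 269.66382117] [ 1.79974673e+02  1.48571780e-01 -1.44241863e+01] [-0.20300632 -0.41804766 -1.76593503] 0.19712293353870777
pred tip [610.76664846 -12.72674208 160.66382117] [300.88707864 231.11445754] [338.55236312 216.05960085]
238 136
```

View pics/c5.png

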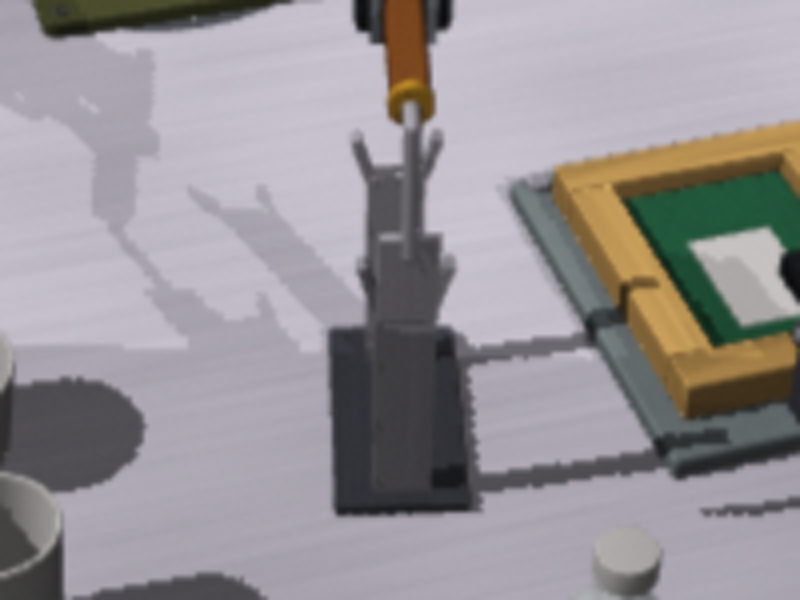

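```bash
python3 - <<'E'
from h import *
c=load("scene3");w=load("w3")
print(proj(c,(464.1,-225.4,60)),proj(w,(464.1,-225.4,60)),onz(w,571,203,60))
for s,(u,v) in((c,proj(c,(464.1,-225.4,60))),):
    u,v=int(u),int(v);g=s["img"][v-30:v+40,u];print([int(x) for x in g.max(1)],v-30)
    g=s["img"][v,u-35:u+35];print([int(x) for x in g.max(1)],u-35)
E
```

```text
[218.05485131 226.48789215] [572.14839919 206.52447047] [ 467.91232146 -224.44772349   60.        ]
[203, 205, 204, 204, 204, 205, 206, 205, 205, 203, 202, 202, 202, 205, 206, 206, 206, 194, 165, 127, 112, 109, 103, 80, 70, 67, 68, 69, 69, 69, 69, 68, 69, 69, 68, 69, 67, 69, 68, 68, 69, 77, 80, 80, 84, 110, 113, 84, 70, 65, 66, 68, 69, 70, 71, 70, 70, 71, 72, 72, 72, 73, 74, 89, 154, 176, 176, 169, 155, 134] 196
[180, 182, 183, 182, 183, 182, 181, 181, 182, 180, 178, 177, 175, 177, 176, 169, 130, 68, 52, 53, 55, 57, 57, 59, 60, 61, 63, 63, 64, 64, 66, 66, 67, 68, 68, 69, 69, 69, 69, 69, 70, 73, 87, 107, 115, 121, 125, 131, 136, 139, 143, 146, 149, 151, 153, 156, 159, 168, 147, 169, 172, 173, 173, 174, 174, 175, 176, 176, 176, 177] 183
```

Request:
{"method": "apply_moves", "body": {"moves": [10, -0.02, 0.05, 0, 0, 10, -0.04, 0.11, 0, 0, 10, -0.06, 0.17, 0, 0, 10, -0.08, 0.23, 0, 0, 10, -0.1, 0.28, 0, 0, 10, -0.1081, 0.3017, 0, 0, 10, -0.1081, 0.3017, 0.03, 0, 10, -0.1081, 0.3017, 0.07, 0, 10, -0.1081, 0.3017, 0.07, 0, 10, -0.1081, 0.3017, 0.07, 0]}}

```text
time_s: 13.18
ee_pos: [380.7, -202.7, 215.9]
tool_rot: [180.0, -0.0, -14.4]
force: [-0.0, 0.1, -1.2]
gripper_width: 0.201
gripper_force: 59.2
```

```bash
python3 - <<'E'
from h import *
st=get_state();print(st["ee_pos"],st["tool_rot"],st["force"],st["gripper_width"])
p=st["ee_pos"];tip=p+[87.2,-22.4,-109]
c=take("scene","scene4");t=take("top","top4");print(tip,proj(c,tip),proj(t,tip))
a=cv2.resize(c["img"][150:270,140:300],(400,300),interpolation=cv2.INTER_CUBIC);b=cv2.resize(t["img"][250:355,340:480],(400,300),interpolation=cv2.INTER_CUBIC)
cv2.imwrite("pics/c6.png",np.hstack([a,b])[:,:,::-1])
E
```

```text
[ 380.68074208 -202.71643814  215.88217484] [ 1.79993186e+02 -1.60560559e-02 -1.44138713e+01] [-0.01156484  0.06459019 -1.24329198] 0.20094714397500416
[ 467.88074208 -225.11643814  106.88217484] [215.35978317 210.33501659] [404.53845371 302.96171321]
```

View pics/c6.png

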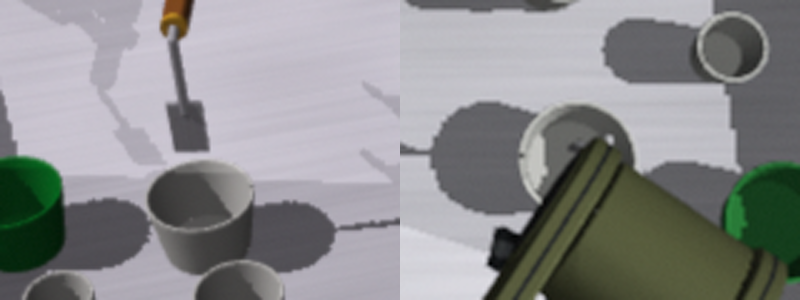

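The blade hangs above the tub, with its tip at about (188,151) in the crop. I'll lower it.

Request:
{"method": "apply_moves", "body": {"moves": [10, 0, 0, 0.03, 0, 10, 0, 0, 0.06, 0, 10, 0, 0, 0.09, 0, 10, 0, 0, 0.111, 0, 10, 0, 0, 0.111, 0, 10, 0, 0, 0.111, 0, 10, 0, 0, 0.111, 0, 10, 0, 0, 0.111, 0]}}

```text
time_s: 14.28
ee_pos: [380.9, -202.9, 127.3]
tool_rot: [180.0, -0.1, -14.4]
force: [-0.8, 0.4, -1.6]
gripper_width: 0.199
gripper_force: 59.3
```

```bash
python3 - <<'E'
from h import *
st=get_state();print(st["ee_pos"],st["tool_rot"],st["force"],st["gripper_width"])
E
```

```text
[ 380.85985566 -202.89150982  127.33759732] [ 1.79971966e+02 -7.77223372e-02 -1.44232884e+01] [-0.84029907  0.37506213 -1.61078419] 0.1990230450868023
```

Request:
{"method": "apply_moves", "body": {"moves": [10, 0, 0, -0.05, 0, 10, 0, 0, -0.11, 0, 10, 0, 0, -0.17, 0, 10, 0, 0, -0.228, 0, 10, -0.02, -0.055, -0.228, 0, 10, -0.045, -0.12, -0.228, 0, 10, -0.07, -0.19, -0.228, 0, 10, -0.1, -0.26, -0.228, 0, 10, -0.125, -0.33, -0.228, 0, 10, -0.15, -0.4, -0.228, 0, 10, -0.175, -0.47, -0.228, 0, 10, -0.19, -0.51, -0.228, 0]}}

```text
time_s: 15.78
ee_pos: [334.0, 232.8, 309.3]
tool_rot: [-180.0, -0.0, -14.2]
force: [1.4, 0.1, -1.4]
gripper_width: 0.197
gripper_force: 59.4
```

```bash
python3 - <<'E'
from h import *
st=get_state();print(st["ee_pos"],st["tool_rot"],st["force"],st["gripper_width"])
E
```

```text
[333.9674996  232.81235098 309.33721354] [-1.79953507e+02 -3.12926506e-02 -1.42436999e+01] [ 1.37114564  0.11424142 -1.37104126] 0.19733819164765848
```

Request:
{"method": "apply_moves", "body": {"moves": [10, -0.0104, -0.0287, 0, 0, 10, -0.0104, -0.0287, 0.05, 0, 10, -0.0104, -0.0287, 0.1, 0, 10, -0.0104, -0.0287, 0.15, 0, 10, -0.0104, -0.0287, 0.18, 0, 10, -0.0104, -0.0287, 0.197, 0, 10, -0.0104, -0.0287, 0.197, 0, 10, -0.0104, -0.0287, 0.197, 0]}}

```text
time_s: 16.77
ee_pos: [333.3, 255.1, 152.8]
tool_rot: [-179.9, -0.1, -14.4]
force: [0.0, -0.6, -1.5]
gripper_width: 0.196
gripper_force: 59.5
```

```bash
python3 - <<'E'
from h import *
st=get_state();print(st["ee_pos"],st["tool_rot"],st["force"],st["gripper_width"])
p=st["ee_pos"];tip=p+[87.2,-22.4,-109]
c=take("scene","scene5");t=take("top","top5");print(tip,proj(c,tip),proj(t,tip))
cv2.imwrite("pics/c7.png",np.hstack([cv2.resize(c["img"][140:260,350:510],(400,300),interpolation=cv2.INTER_CUBIC),cv2.resize(t["img"][250:370,140:300],(400,300),interpolation=cv2.INTER_CUBIC)])[:,:,::-1])
E
```

```text
[333.32792601 255.14926387 152.77962359] [-1.79902756e+02 -9.94998035e-02 -1.44236029e+01] [ 0.02237385 -0.55152569 -1.50030278] 0.196186110009763
[420.52792601 232.74926387  43.77962359] [415.28577156 182.39813614] [190.45816144 328.45866619]
```

View pics/c7.png

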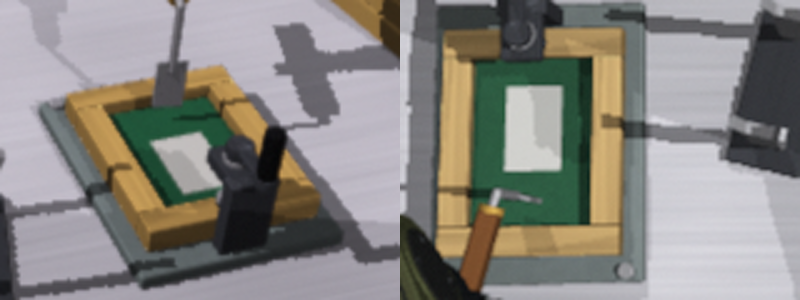

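The blade hangs over the green mesh on its near side, and the crank arm points outboard. I'll lower it slowly and watch the force.

Request:
{"method": "apply_moves", "body": {"moves": [10, 0, 0, 0.008, 0, 10, 0, 0, 0.015, 0, 10, 0, 0, 0.02, 0, 10, 0, 0, 0.021, 0, 10, 0, 0, 0.022, 0, 10, 0, 0, 0.022, 0, 10, 0, 0, 0.022, 0]}}

```text
time_s: 17.75
ee_pos: [332.6, 254.7, 133.9]
tool_rot: [-180.0, -0.0, -14.4]
force: [-0.7, -0.1, 0.8]
gripper_width: 0.199
gripper_force: 59.6
```

Request:
{"method": "apply_moves", "body": {"moves": [10, 0, 0, 0.0005, 0, 10, 0, 0, 0.001, 0, 10, 0, 0, 0.0015, 0, 10, 0, 0, 0.0015, 0, 10, 0, 0, 0.0015, 0]}}

```text
time_s: 18.38
ee_pos: [332.5, 254.8, 132.6]
tool_rot: [-180.0, 0.0, -14.4]
force: [-1.4, -0.5, 2.0]
gripper_width: 0.198
gripper_force: 59.8
```

Request:
{"method": "apply_moves", "body": {"moves": [10, 0, 0, -0.01, 0, 10, 0, 0, -0.05, 0, 10, 0, 0, -0.11, 0, 10, 0, 0, -0.17, 0, 10, 0, 0, -0.222, 0, 10, 0.05, 0.04, -0.222, 0, 10, 0.1, 0.08, -0.222, 0, 10, 0.15, 0.12, -0.222, 0, 10, 0.2, 0.16, -0.222, 0, 10, 0.26, 0.2, -0.222, 0, 10, 0.3079, 0.2371, -0.222, 0, 10, 0.3079, 0.2371, -0.222, 0]}}

```text
time_s: 19.88
ee_pos: [525.0, 7.1, 309.5]
tool_rot: [180.0, 0.1, -14.7]
force: [-1.0, -0.4, -1.9]
gripper_width: 0.196
gripper_force: 59.5
```

Request:
{"method": "apply_moves", "body": {"moves": [10, 0, 0, 0, 0, 10, 0, 0, 0, 0, 10, 0, 0, 0, 0]}}

```text
time_s: 20.25
ee_pos: [523.4, 10.5, 310.4]
tool_rot: [-180.0, -0.0, -14.3]
force: [0.2, -0.3, -1.6]
gripper_width: 0.196
gripper_force: 59.5
```

```bash
python3 - <<'E'
from h import *
for i in range(3):
    st=get_state();print(st["ee_pos"],st["tool_rot"],st["force"],st["gripper_width"]); s=take("wrist",f"w5{i}"); t=take("top",f"t5{i}")
# spatula axis in wrist vs. earlier w3 (before grip)
h=cv2.cvtColor(t["img"],cv2.COLOR_RGB2HSV);m=cv2.inRange(h,np.array((20,150,100)),np.array((28,255,255)));m[:,:270]=0;m[:,330:]=0;m[:200]=0;m[330:]=0
ys,xs=np.nonzero(m);print(len(xs),xs.mean(),ys.mean())
t0=load("top1");h=cv2.cvtColor(t0["img"],cv2.COLOR_RGB2HSV);m=cv2.inRange(h,np.array((20,150,100)),np.array((28,255,255)));m[:,:270]=0;m[:,330:]=0;m[:200]=0;m[330:]=0
y0,x0=np.nonzero(m);print(len(x0),x0.mean(),y0.mean())
if len(xs) and len(x0): print(onz(t,xs.mean(),ys.mean(),st["ee_pos"][2]+13),onz(t0,x0.mean(),y0.mean(),157))
E
```

```text
[523.41507885  10.50783743 310.39104217] [-1.79993470e+02 -3.03856597e-02 -1.43348710e+01] [ 0.20360507 -0.27522438 -1.6184945 ] 0.1962446393340527
[523.5405448   10.29679477 310.3738453 ] [-1.79995510e+02 -2.88493212e-02 -1.43535914e+01] [ 0.09693109  0.55244277 -1.50047204] 0.20049969912178697
[523.66553627  10.04984882 310.30778614] [-1.79996662e+02 -2.29089488e-02 -1.43796574e+01] [ 0.83381425  0.47958707 -1.50598252] 0.19701614430216438
0 nan nan
9 300.6666666666667 238.44444444444446<stdin>:6: RuntimeWarning: Mean of empty slice.
  ret = ret.dtype.type(ret / rcount)
```

Request:
{"method": "apply_moves", "body": {"moves": [10, 0.0006, 0, 0.05, 0, 10, 0.0006, 0, 0.1, 0, 10, 0.0006, 0, 0.14, 0, 10, 0.0006, 0, 0.17, 0, 10, 0.0006, 0, 0.19, 0, 10, 0.0006, 0, 0.2, 0, 10, 0.0006, 0, 0.204, 0, 10, 0.0006, 0, 0.204, 0, 10, 0.0006, 0, 0.204, 0]}}

```text
time_s: 21.68
ee_pos: [524.9, 9.5, 147.9]
tool_rot: [-180.0, -0.1, -14.4]
force: [-0.8, 0.5, -1.9]
gripper_width: 0.198
gripper_force: 59.5
```

Request:
{"method": "apply_moves", "body": {"moves": [10, 0, 0, 0.001, 0, 10, 0, 0, 0.002, 0, 10, 0, 0, 0.003, 0, 10, 0, 0, 0.003, 0, 10, 0, 0, 0.003, 0]}}

```text
time_s: 22.3
ee_pos: [524.3, 9.5, 144.5]
tool_rot: [180.0, 0.0, -14.4]
force: [-0.0, 0.4, -2.0]
gripper_width: 0.202
gripper_force: 59.5
```

Request:
{"method": "apply_moves", "body": {"moves": [10, 0, 0, 0.0006, 0, 10, 0, 0, 0.0012, 0, 10, 0, 0, 0.0012, 0]}}

```text
time_s: 22.68
ee_pos: [524.3, 9.5, 144.0]
tool_rot: [-180.0, 0.0, -14.4]
force: [-2.4, 0.2, 3.1]
gripper_width: 0.199
gripper_force: 59.9
```

Request:
{"method": "apply_moves", "body": {"moves": [20, 0, 0, 0, 0, 25, 0, 0, 0, 0, 30, 0, 0, 0, 0, 40, 0, 0, 0, 0, 60, 0, 0, 0, 0, 60, 0, 0, 0, 0, 60, 0, 0, -0.01, 0, 60, 0, 0, -0.04, 0, 60, 0, 0, -0.09, 0, 60, 0, 0, -0.145, 0, 60, 0, 0, -0.145, 0, 60, 0, 0, -0.145, 0]}}

```text
time_s: 24.18
ee_pos: [524.1, 9.5, 259.5]
tool_rot: [-180.0, -0.0, -14.4]
force: [-0.3, -0.0, -0.5]
gripper_width: 0.703
gripper_force: 0.0
```

```bash
python3 - <<'E'
from h import *
st=get_state();print(st["ee_pos"],st["force"],st["gripper_width"])
s=take("wrist","w6");t=take("top","top6");c=take("scene","scene6");c0=load("scene0");t0=load("top0")
def wood(s):
    h=cv2.cvtColor(s["img"],cv2.COLOR_RGB2HSV);m=cv2.inRange(h,np.array((5,120,50)),np.array((18,255,255)))
    q=max(cv2.findContours(m,0,1)[0],key=cv2.contourArea);return cv2.minAreaRect(q)
for f in("w3","w6"):
    q=load(f);r=wood(q);W=np.array([onz(q,*b,157) for b in cv2.boxPoints(r)]);print(f,r,W.mean(0))
d=np.abs(c["img"].astype(int)-c0["img"].astype(int)).max(2)
for n,(x0,x1,y0,y1) in dict(spat=(325,352,160,260),tub=(197,245,212,262),tall=(217,257,255,310),small=(150,182,258,297),screen=(375,415,175,235),bottle=(372,412,268,342),tape=(250,310,317,377)).items(): g=d[y0:y1,x0:x1];print(n,(g>40).sum(),g.size)
# crank black handle in top
g=t["img"].max(2);m=(g<30).astype(np.uint8);m[:, :150]=0;m[:,240:]=0;m[:235]=0;m[290:]=0
n,l,stt,ce=cv2.connectedComponentsWithStats(m);print(stt[1:],ce[1:]);print(proj(t,(603.9,233.8,153)))
E
```

```text
[524.13415295   9.54351108 259.50291648] [-0.32477454 -0.00569565 -0.47772789] 0.7025783395978609
w3 ((316.5, 230.5), (199.0, 27.0), 90.0) [524.72799147  11.42191185 157.        ]
w6 ((319.5, 231.5), (199.0, 27.0), 90.0) [524.32507022   9.88673243 157.        ]
spat 280 2700
tub 0 2400
tall 0 2200
small 0 1248
screen 5 2400
bottle 1 2960
tape 0 3600
[[178 235  12  10  79]
 [198 257   4   3   8]
 [189 261   3   7   8]
 [195 263   2  11  15]
 [183 274   1   1   1]
 [186 274   1   1   1]
 [188 274   2   1   2]] [[183.87341772 239.5443038 ]
 [199.25       258.25      ]
 [190.5        264.125     ]
 [195.73333333 268.53333333]
 [183.         274.        ]
 [186.         274.        ]
 [188.5        274.        ]]
[181.12374439 236.21266238]
```

```bash
python3 - <<'E'
import numpy as np
from scipy.optimize import least_squares
P=np.array([(530.3,199.5),(513.6,234.4),(554.9,279.2),(603.4,240.8),(603.9,233.8)])
for R in (45,None):
    f=(lambda v:np.hypot(*(P-v[:2]).T)-(R or v[2])); r=least_squares(f,[558,234,45]);a=np.degrees(np.arctan2(*(P-r.x[:2]).T[::-1]));print(r.x,f(r.x).round(2),a.round(1),"swept",np.radians(360-a[-1]*-1-(-a[0])) if 0 else np.radians(a[0]+360-a[-1]))
E
```

```text
[558.78399189 234.36268502  45.        ] [0.02 0.18 0.01 0.08 0.12] [-129.2  180.    95.     8.2   -0.7] swept 4.0398188457938975
[558.78002208 234.34593346  45.0826279 ] [-0.08  0.1  -0.06  0.    0.04] [-129.3  179.9   94.9    8.2   -0.7] swept 4.039279338784333
```

```bash
python3 -c "
from station import workorder
print(workorder.job_done())"
```

```text
the job is handed in; nothing more can be done
None
```

I handed the job in at about 24 s: the crank is turned to a hard stop, the blade was dipped into the lower half of the white tub and touched lightly to the mesh (about 3.4 N), and the spatula is back on its rest within 2 mm. The crank swept 4.04 rad rather than 4.2, but it hit firm resistance with its arm pointing outboard, so I took that as the stop. Comparing camera images from before and after, the tub, screen, cups, bottle and tape had not moved.

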